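# Snap the blue and yellow tool-bit cases shut

## Task

Put the carver's bench in order: press the lids of the blue and the yellow tool-bit cases all the way down until the catch snaps and holds each of them shut. Leave the red case standing open and do not shift the file lying on the bench, they are still in use.

Things in the scene. Friction and masses are not known exactly. Their poses are not given: they have to be found in the camera images.
- blue_lid: Blue lid, 114 x 90 x 4 mm, of a grey case screwed to the bench, files inside. Origin: mid hinge line (edge far from the robot), plate underside, 31 mm above the bench. x: from lip to hinge (plate at x -114 to 0, latch tab to -120); y: along hinge; z: out of upper face. Shut = level; opening turns it about +y, lip up. Black press pad 28 x 44 mm centred at x -85, y 0, surface z +6.
- yellow_lid: Yellow lid of a second case, same make, gravers inside; sizes, origin, axes, pad as blue_lid. All lids start 0.45 to 0.75 rad open. The hinge is lightly sprung: let go too early, the lid rises to about 0.35 rad. The catch resists over the last 0.08 rad; pressing past it takes about 5 to 8 N at the pad, then the lid is held level on a firm stop, pad 37 mm above the bench.
- red_lid: Red lid of a third, empty case of the same make; sizes, origin, axes, pad, hinge and catch as the other two (case 110 mm deep, 90 mm wide, 30 mm high). It starts open and is to stay open.
- file: Loose flat file lying on the bench beyond the cases, roughly along y: dark steel blade 120 mm long, 18 mm wide; brown wooden handle 85 mm long, 22 mm wide, 18 mm high. Origin on the bench under the file, between blade and handle; x along the file to the blade's tip (blade to +110 mm, handle to -112 mm).
Mind the look-alikes: they are no part of the job. What is shaped like the part that bears red_lid but green is not meant. What is shaped like the part that bears yellow_lid but pink is not meant.

How it is judged:
By the outcome, as a careful person would: the job done as asked, in the order asked, and still so for the second after the job is handed in, with the robot touching nothing.
It also fails if it takes over 38 s, if anything falls off the work surface, if the arm or the gripper's body presses on something with over 40 N, if the wrist force passes 120 N, or if a joint passes its speed limit or range.

## Robot

A 7-joint arm with a two-finger parallel gripper is mounted at the origin on the work surface. World frame = base frame: x ahead of the robot, y to its left, z up, the work surface at z = 0. Lengths are in m, angles in rad, forces in N, time in s.
With the tool pointing down it reaches from about 0.425 to 0.875 m from the base axis. Payload 8.4 kg.
Tool frame: the origin (TCP) lies between the finger pads; the fingertips stand 25 mm ahead of it and the grasp point (between the pads) lies 6 mm ahead of it; z points along the fingers, y is the direction in which the jaws open and shut (so a half turn about z gives the same grasp; the last joint's range is limited). The gripper opens to 87 mm and grips with 3 to 60 N. Pads are 19 mm wide; open, the fingers measure 117 mm over their backs; the gripper's body (75 mm by 190 mm) begins 51 mm behind the grasp point.
Start: joints at [-1.331, 0.333, 0.04, 1.465, -0.013, 1.343, -0.059], TCP at [0.216, 0.613, 0.248] pointing down, gripper open.
Joint ranges: [-2.58, 2.58], [-0.38, 2.09], [-1.3, 1.39], [0.25, 2.4], [-1.5, 4.64], [0.08, 2.09], [-2.65, 2.65]. Speed limits (rad/s): [2.22, 2.22, 2.79, 2.79, 3.14, 3.14, 3.14].

## Interface

Orientations are given as a unit quaternion [x, y, z, w].
In Python, from cell import read_state, read_camera, calibration, job_done gives the robot as it stands.
- The arm moves only by the shell command python3 -m handwheel 'ROWS'. ROWS is JSON, a list that holds one entry, the list of rows, each a list of 7 numbers: the shift along the world's x, y, z in cm, then the turn, a rotation vector about the world's x, y, z in degrees, then the finger opening in cm, from 0 to 8.7. In form: [[[dx, dy, dz, wx, wy, wz, grip], ...]]. A call has 1 to 20 rows; each row shifts and turns the pose as measured when the row begins; what a row does not reach is not made up. A row lasts 1/8 s, in which the tool goes at most 62.5 mm and 10.7 degrees, less where a joint would pass 70% of its speed; a pose out of reach is approached as far as the arm can. A call is refused whole if a number of a shift passes 6.25 or a number of a turn 10.7, either way. A call with a gripper value outside its range is refused whole. The fingers move at their own pace and stop on an object; the grip force is fixed at half the most. Time passes only in rows, so rows that do not move let the fingers close. It gives the time, the measured TCP pose, the force and the opening at its end, in the units of the state.
- read_state(): the state, without advancing time (a new reading comes with each control period).
- read_camera(name): name is "scene" or "top" or "wrist"; returns the picture (420x560x3 uint8, blue, green, red); there is no depth.
- calibration(name): a dict with "K" (3x3 intrinsics, pixels), "k1" (the pictures are not rectified: a ray, as slopes to the right and down, at radius r is drawn at 1 + k1 r^2 times it, then the intrinsics apply), "cam_to_world" (4x4, takes a point from camera to world coordinates); the wrist camera has in their place "mount" (4x4, takes a point from camera to tool coordinates, whose origin is the TCP and whose axes are the flange's). Camera axes: x right, y up, looking along -z (the intrinsics and any distortion apply to the point x, -y, -z); pixel columns grow to the right and rows downward; lengths in m; the calibration is good to about 2 mm. A picture is of the moment at which its call begins: read the wrist's pose just before it. calibration takes no time and is no camera call.
- job_done(): hands the job in, once; it reports no verdict.
The state is a dict: "time": time; "joint_positions": joint angles; "qd": joint speeds; "effort": joint torques, N m; "position": TCP position; "tool_rot": TCP orientation; "force": force on the tool from outside, world axes, zero at the start; "torque": the same for the moment, N m; "width": finger opening in m.
Only numpy, scipy, OpenCV 4.12 (cv2) and the standard library are available. Lean on these libraries where they do the work, as an engineer would, in place of code of your own. Each camera call takes 0.05 s, during which the arm holds its last target.

## Working session

There is one attempt and no reset: what is moved stays moved. The work goes in short steps, Python scripts to look and compute and a shell command to move; the robot and the scene stay as the last step left them, time stands still between calls to the robot, and variables do not carry over. Pictures are saved under pics/ and viewed, and the job is handed in when it is done.

```bash
mkdir -p pics; python3 - <<'E'
from cell import *
import cv2
print(read_state())
for n in("scene","top"):
    c=calibration(n);print(n,c)
    cv2.imwrite(f"pics/{n}0.png",read_camera(n))
print(calibration("wrist"))
E
ls
```

```text
{'time': 0.0, 'joint_positions': array([-1.33118613,  0.33386617,  0.03985508,  1.46627323, -0.01338231,
        1.34331059, -0.05852061]), 'qd': array([-3.00997069e-04, -5.28985244e-04, -2.87169154e-05, -9.60261549e-04,
       -4.17320385e-04, -6.58853188e-04,  1.33011259e-03]), 'effort': array([ 1.66132581e-04, -6.56332326e+01,  1.33545566e+00, -4.03817761e+01,
       -5.97070344e-02,  4.42917680e-02,  1.25590527e-04]), 'position': array([0.2159134 , 0.61263092, 0.24668695]), 'tool_rot': array([ 1.68603907e-01,  9.85683564e-01, -7.92265198e-04, -7.58141299e-05]), 'force': array([ 0.20661898,  0.40180605, -0.41667218]), 'torque': array([0.03462996, 0.0088709 , 0.02543302]), 'width': 0.0871577936721747}
scene {'K': array([[479.05633104,   0.        , 282.6589574 ],
       [  0.        , 479.05633104, 217.77863706],
       [  0.        ,   0.        ,   1.        ]]), 'k1': 0.039869658888221735, 'cam_to_world': array([[-0.89878968, -0.27295692,  0.34303299,  0.91692448],
       [ 0.43820622, -0.5814455 ,  0.68548992,  0.67965995],
       [ 0.01234578,  0.76643046,  0.64220864,  0.6638
[... 463 characters left out ...]
0354e-03,  1.18139481e-01,  9.92996418e-01,
         1.19633496e+00],
       [ 0.00000000e+00,  0.00000000e+00,  0.00000000e+00,
         1.00000000e+00]])}
{'K': array([[307.03115969,   0.        , 284.37797215],
       [  0.        , 307.03115969, 206.51709815],
       [  0.        ,   0.        ,   1.        ]]), 'k1': 0.01293784592364796, 'mount': array([[ 3.84120462e-04,  9.68825584e-01,  2.47743497e-01,
         6.71496871e-02],
       [ 9.99999918e-01, -4.03424926e-04,  2.71569559e-05,
        -3.39411207e-04],
       [ 1.26256256e-04,  2.47743466e-01, -9.68825660e-01,
        -1.37066244e-01],
       [ 0.00000000e+00,  0.00000000e+00,  0.00000000e+00,
         1.00000000e+00]])}
pics
```

View pics/scene0.png

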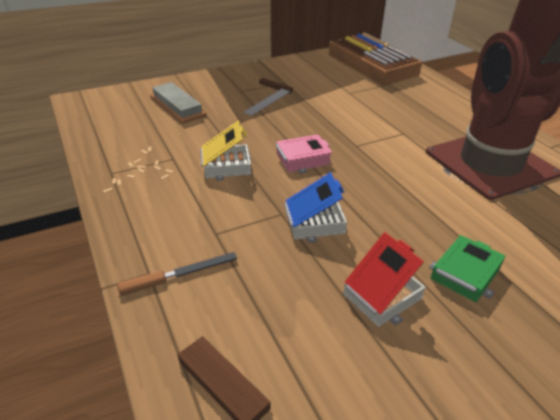

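View pics/top0.png

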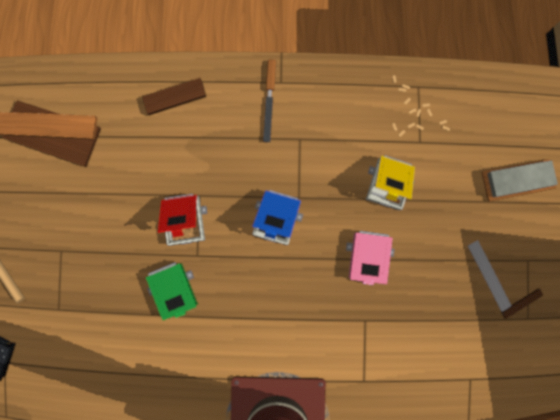

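The top view shows the blue lid at (275,217), yellow at (392,180) and red at (180,218), all open. The look-alikes are green at (172,290) and pink at (370,257), both shut, and the file lies at (268,100). Next I'll measure the lids and pads, and enlarge the targets to confirm them.

```bash
cat > h.py <<'E'
import numpy as np, cv2
from cell import *
def ray(n,uv,T=None):
    c=calibration(n);K=c["K"];k=c["k1"]
    d=(np.array(uv,float)-K[:2,2])/[K[0,0],K[1,1]]
    p=d.copy()
    for _ in range(30): p=d/(1+k*(p@p))
    T=c["cam_to_world"] if T is None else T
    v=T[:3,:3]@np.array([p[0],-p[1],-1]);return T[:3,3],v/np.linalg.norm(v)
def plane(n,uv,z,T=None):
    o,v=ray(n,uv,T);return o+v*(z-o[2])/v[2]
def tri(n1,a,n2,b):
    o1,v1=ray(n1,a);o2,v2=ray(n2,b)
    s=np.linalg.lstsq(np.c_[v1,-v2],o2-o1,rcond=None)[0]
    p=o1+s[0]*v1;q=o2+s[1]*v2
    return (p+q)/2,np.linalg.norm(p-q)
HUE={"blue":(105,130),"yellow":(22,33),"red":(0,5)}
def lid(n,im,col,box):
    x0,y0,x1,y1=box
    hsv=cv2.cvtColor(im,cv2.COLOR_BGR2HSV)
    lo,hi=HUE[col]
    m=cv2.inRange(hsv,(lo,170,70),(hi,255,255))
    b=np.zeros_like(m);b[y0:y1,x0:x1]=m[y0:y1,x0:x1]
    cs,_=cv2.findContours(b,cv2.RETR_EXTERNAL,cv2.CHAIN_APPROX_NONE)
    c=max(cs,key=cv2.contourArea)
    f=np.zeros_like(m);cv2.drawContours(f,[cv2.convexHull(c)],-1,255,-1)
    f=cv2.erode(f,np.ones((5,5),np.uint8))
    d=((hsv[...,2]<60)&(f>0)).astype(np.uint8)
    k,L,st,ce=cv2.connectedComponentsWithStats(d)
    i=1+np.argmax(st[1:,4]) if k>1 else None
    q=cv2.approxPolyDP(cv2.convexHull(c),4,True)[:,0]
    return q,cv2.contourArea(c),(ce[i],st[i,4]) if i else None
E
python3 - <<'E'
from h import *
B={"scene":{"blue":(270,160,360,245),"yellow":(190,110,260,190),"red":(330,220,430,330)},
"top":{"blue":(240,175,315,250),"yellow":(355,140,425,220),"red":(145,180,215,255)}}
P={}
for n in B:
    im=cv2.imread(f"pics/{n}0.png")
    for c in B[n]:
        q,a,p=lid(n,im,c,B[n][c]);print(n,c,a,q.tolist(),p);P[n,c]=p[0]
for c in("blue","yellow","red"):
    print(c,tri("scene",P["scene",c],"top",P["top",c]))
s=cv2.imread("pics/scene0.png")[110:330,190:430];t=cv2.imread("pics/top0.png")[130:260,140:430]
cv2.imwrite("pics/cs.png",cv2.resize(s,None,fx=2.7,fy=2.7,interpolation=3));cv2.imwrite("pics/ct.png",cv2.resize(t,None,fx=2.7,fy=2.7,interpolation=3))
E
```

```text
scene blue 1260.5 [[330, 175], [340, 197], [295, 224], [288, 201]] (array([323.57627119, 191.05932203]), np.int32(118))Traceback (most recent call last):
  File "<stdin>", line 8, in <module>
  File "h.py", line 25, in lid
    c=max(cs,key=cv2.contourArea)
ValueError: max() iterable argument is empty
```

```bash
sed -i 's/"yellow":(22,33)/"yellow":(21,35)/; s/"red":(0,5)/"red":(0,6)/' h.py
cat > m.py <<'E'
from h import *
import sys
B={"scene":{"blue":(270,160,360,245),"yellow":(190,110,260,190),"red":(330,220,430,330)},
"top":{"blue":(240,175,315,250),"yellow":(355,140,425,220),"red":(145,180,215,255)}}
P={}
for n in B:
    im=cv2.imread(f"pics/{n}0.png");hs=cv2.cvtColor(im,cv2.COLOR_BGR2HSV)
    for c in B[n]:
        x0,y0,x1,y1=B[n][c]
        try:
            q,a,p=lid(n,im,c,B[n][c]);print(n,c,a,q.tolist(),p);P[n,c]=p[0]
        except Exception as e: print(n,c,e)
im=cv2.imread("pics/scene0.png");print(cv2.cvtColor(im,cv2.COLOR_BGR2HSV)[130:160:5,205:235:6].tolist())
s=cv2.imread("pics/scene0.png")[110:330,190:430];t=cv2.imread("pics/top0.png")[130:260,140:430]
cv2.imwrite("pics/cs.png",cv2.resize(s,None,fx=2.7,fy=2.7,interpolation=3));cv2.imwrite("pics/ct.png",cv2.resize(t,None,fx=2.7,fy=2.7,interpolation=3))
for c in("blue","yellow","red"):
    if ("scene",c) in P and ("top",c) in P: print(c,tri("scene",P["scene",c],"top",P["top",c]))
E
python3 m.py
```

```text
scene blue 1260.5 [[330, 175], [340, 197], [295, 224], [288, 201]] (array([323.57627119, 191.05932203]), np.int32(118))
scene yellow max() iterable argument is empty
scene red 3033.5 [[385, 233], [407, 245], [421, 263], [380, 312], [346, 280]] (array([392.05460751, 258.68259386]), np.int32(293))
top blue 1309.0 [[266, 192], [298, 201], [288, 235], [270, 236], [254, 225]] (array([274.11864407, 221.27966102]), np.int32(118))
top yellow 1159.5 [[381, 156], [414, 167], [410, 199], [389, 199], [376, 186]] (array([394.41176471, 183.47058824]), np.int32(85))
top red 1134.5 [[195, 195], [195, 226], [178, 236], [158, 232], [161, 201]] (array([176.36633663, 219.89108911]), np.int32(101))
[[[15, 119, 170], [15, 117, 161], [15, 117, 133], [20, 143, 184], [23, 154, 151]], [[15, 120, 174], [15, 116, 154], [21, 150, 197], [23, 159, 197], [0, 0, 43]], [[15, 120, 178], [22, 154, 199], [23, 161, 215], [23, 161, 214], [22, 112, 84]], [[23, 160, 211], [23, 159, 216], [23, 159, 216], [23, 161, 216], [23, 160, 202]], [[23, 161, 216], [23, 161, 216], [23, 160, 215], [23, 160, 194], [23, 38, 114]], [[23, 161, 215], [23, 161, 214], [23, 156, 185], [12, 131, 138], [12, 86, 131]]]
blue (array([0.49334686, 0.01712731, 0.08120712]), np.float64(0.00012172409795412315))
red (array([0.49068927, 0.24421881, 0.09142014]), np.float64(0.00029333858100474744))
```

```bash
sed -i 's/(lo,170,70)/(lo,140,70)/' h.py; python3 m.py | grep -v '\[\[\['
python3 - <<'E'
from h import *
# far (hinge) corners in top view, upper/outer edge ~ z 0.034 ; pairs left,right
H={"blue":((266,192),(298,201)),"yellow":((381,156),(414,167)),"red":((161,197),(196,195))}
for c,(a,b) in H.items():
    A=plane("top",a,.034);Bq=plane("top",b,.034);d=A-Bq
    print(c,A[:2],Bq[:2],"len",np.linalg.norm(d),"yaw(y axis from world y) deg",np.degrees(np.arctan2(-d[0],d[1])))
E
```

```text
scene blue 1384.5 [[329, 173], [340, 186], [340, 198], [294, 225], [287, 201]] (array([323.57627119, 191.05932203]), np.int32(118))
scene yellow 785.5 [[239, 121], [245, 135], [204, 164], [202, 146]] (array([229.5       , 135.66666667]), np.int32(42))
scene red 3194.5 [[386, 233], [407, 244], [422, 262], [380, 313], [345, 281]] (array([392.05460751, 258.68259386]), np.int32(293))
top blue 1372.0 [[266, 192], [299, 202], [288, 236], [272, 237], [253, 225]] (array([274.11864407, 221.27966102]), np.int32(118))
top yellow 1202.0 [[381, 156], [414, 167], [410, 199], [389, 199], [376, 186]] (array([394.41176471, 183.47058824]), np.int32(85))
top red 1167.5 [[196, 195], [194, 227], [178, 236], [158, 232], [162, 200]] (array([176.36633663, 219.89108911]), np.int32(101))
blue (array([0.49334686, 0.01712731, 0.08120712]), np.float64(0.00012172409795412315))
yellow (array([ 0.58816611, -0.26479155,  0.08327011]), np.float64(5.174973708929893e-05))
red (array([0.49068927, 0.24421881, 0.09142014]), np.float64(0.00029333858100474744))
blue [0.56804757 0.03966373] [ 0.54757    -0.03880747] len 0.08109908264658634 yaw(y axis from world y) deg -14.625535564236346
yellow [ 0.66439435 -0.24315743] [ 0.63882547 -0.32637756] len 0.0870595093550129 yaw(y axis from world y) deg -17.079258255742392
red [0.55040605 0.29855886] [0.55713143 0.21133431] len 0.08748343755051154 yaw(y axis from world y) deg 4.409023381281865
```

View pics/cs.png

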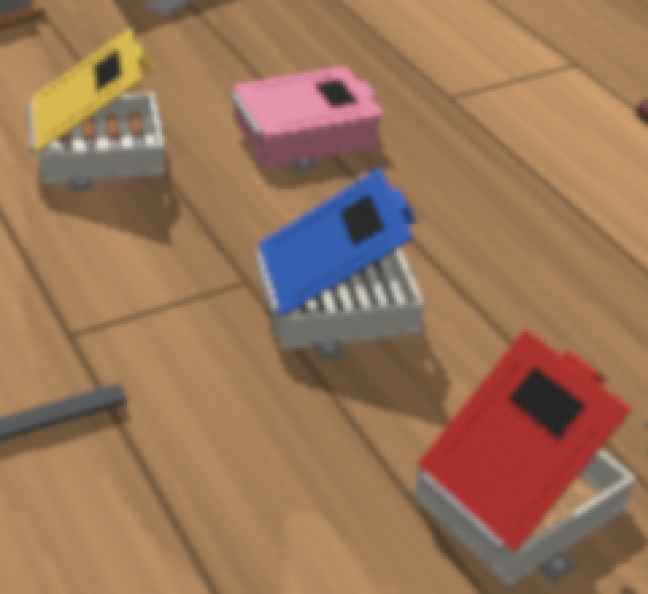

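View pics/ct.png

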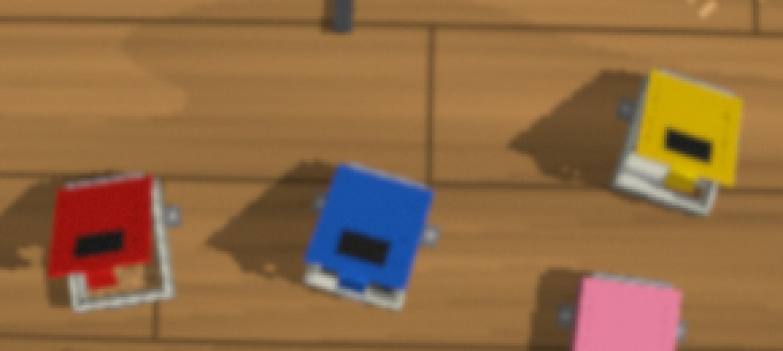

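All three lids are identified in the enlarged crops. Blue (323,191 scene) and yellow (229,136 scene) have tools inside and stand open. Red is empty and open, and pink and green are shut decoys. The measurements agree with a lid angle of about 0.57–0.59 rad and a hinge width of about 85 mm. The shut pad centres come out at (0.477, 0.021) for blue and (0.571, -0.260) for yellow. The tool's yaw already matches the cases, so I'll close the fingers and go to blue first.

```bash
python3 -m handwheel '[[[3.4,-4,0,0,0,0,0],[3.4,-4,0,0,0,0,0],[3.4,-4,0,0,0,0,0],[3.4,-4,0,0,0,0,0],[3.4,-4,0,0,0,0,0],[3.4,-4,0,0,0,0,0],[1.2,-5.8,0,0,0,0,0],[1.2,-5.8,0,0,0,0,0],[1.2,-5.8,0,0,0,0,0],[1.2,-5.8,0,0,0,0,0],[1.2,-5.8,0,0,0,0,0],[0,0,0,0,0,0,0]]]'
```

```text
time: 1.6
position: [0.4817, 0.0624, 0.2422]
tool_rot: [0.168, 0.986, -0.003, -0.002]
force: [-0.3, 1.0, 0.3]
width: 0.0007
```

```bash
python3 -m handwheel '[[[0.5,-2.2,-3.5,0,0,0,0],[0.5,-2.2,-3.5,0,0,0,0],[0,0,-3,0,0,0,0],[0,0,-0.5,0,0,0,0],[0,0,0,0,0,0,0]]]'; python3 - <<'E'
from h import *
s=read_state();print(s["position"],s["force"])
for n in("scene","wrist"): cv2.imwrite(f"pics/{n}1.png",read_camera(n))
a=cv2.imread("pics/scene1.png")[100:340,180:460];cv2.imwrite("pics/s1c.png",cv2.resize(a,None,fx=2.4,fy=2.4))
E
```

```text
time: 2.22
position: [0.4917, 0.0207, 0.135]
tool_rot: [0.167, 0.986, -0.002, -0.002]
force: [-0.0, -0.4, 0.3]
width: -0.0
[0.49168021 0.02068362 0.1349662 ] [-0.0177004  -0.40410909  0.26791232]
```

View pics/s1c.png

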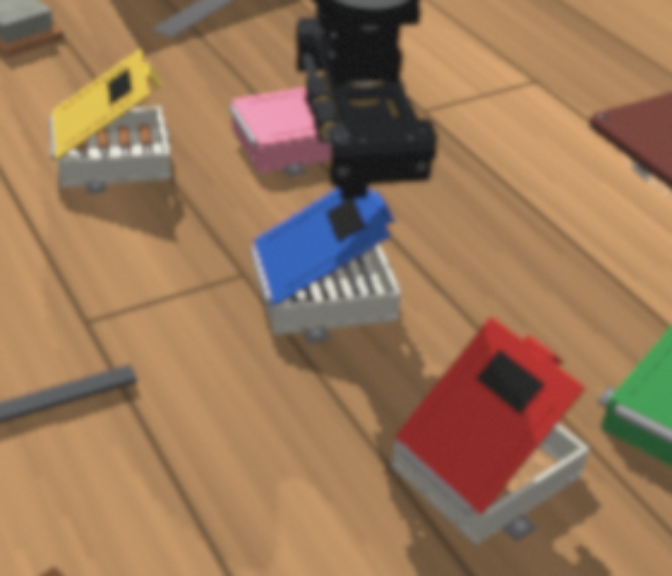

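View pics/wrist1.png

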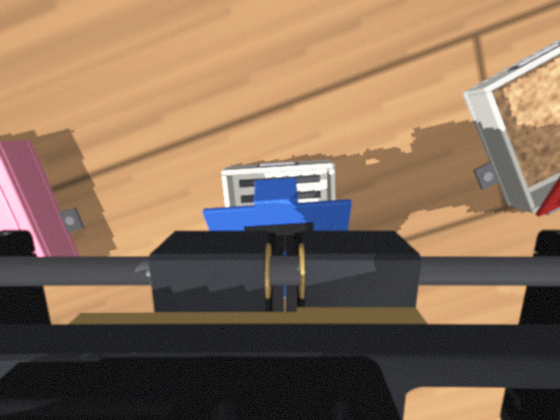

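The fingertips are centred over the blue lid's pad. Next I'll press along the arc, slowly near the end.

```bash
python3 -m handwheel '[[[0,0,-1.5,0,0,0,0],[0,0,-1,0,0,0,0],[-0.2,0,-1,0,0,0,0],[-0.3,0,-1,0,0,0,0],[-0.3,0,-0.8,0,0,0,0],[-0.2,0,-0.6,0,0,0,0]]]'
```

```text
time: 3.08
position: [0.4828, 0.0218, 0.0744]
tool_rot: [0.166, 0.986, -0.001, 0.001]
force: [0.5, 0.3, 0.6]
width: 0.0005
```

```bash
python3 -m handwheel '[[[-0.2,0,-0.5,0,0,0,0],[-0.2,0,-0.4,0,0,0,0]]]';  python3 -m handwheel '[[[0,0,-0.3,0,0,0,0]]]'; python3 -m handwheel '[[[0,0,-0.2,0,0,0,0]]]'; python3 -m handwheel '[[[0,0,-0.2,0,0,0,0]]]'
```

```text
time: 3.32
position: [0.4802, 0.0219, 0.0657]
tool_rot: [0.166, 0.986, -0.0, 0.002]
force: [4.1, 1.0, 5.6]
width: 0.0003
time: 3.45
position: [0.4801, 0.0219, 0.0627]
tool_rot: [0.166, 0.986, -0.0, 0.002]
force: [-0.2, 0.9, 0.1]
width: 0.0003
time: 3.58
position: [0.4802, 0.022, 0.0617]
tool_rot: [0.166, 0.986, 0.0, 0.002]
force: [-11.8, -0.9, 37.4]
width: 0.0005
time: 3.7
position: [0.4803, 0.0221, 0.0616]
tool_rot: [0.167, 0.986, 0.001, 0.001]
force: [-16.2, -1.6, 44.5]
width: 0.0006
```

The force rose to 5.6 N, fell to about 0, then the firm stop took it, which fits the catch snapping. I'll back off and go to yellow.

```bash
python3 -m handwheel '[[[0,0,1,0,0,0,0],[0,0,5,0,0,0,0],[0,0,5,0,0,0,0],[0,0,3,0,0,0,0],[1.8,-4.8,0,0,0,0,0],[1.8,-4.8,0,0,0,0,0],[1.8,-4.8,0,0,0,0,0],[1.8,-4.8,0,0,0,0,0],[1.8,-4.8,0,0,0,0,0],[1.6,-4,0,0,0,0,0],[0,0,0,0,0,0,0]]]'
python3 - <<'E'
from h import *
s=read_state();print(s["position"],s["force"])
for n in("scene","top"): cv2.imwrite(f"pics/{n}2.png",read_camera(n))
a=cv2.imread("pics/scene2.png")[100:340,180:460];cv2.imwrite("pics/s2c.png",cv2.resize(a,None,fx=2.4,fy=2.4))
E
```

```text
time: 5.08
position: [0.5848, -0.2661, 0.2043]
tool_rot: [0.164, 0.987, -0.0, -0.001]
force: [-0.2, 0.6, 0.1]
width: 0.0006
[ 0.58479701 -0.26608737  0.20426865] [-0.16943969  0.57979197  0.09164866]
```

View pics/s2c.png

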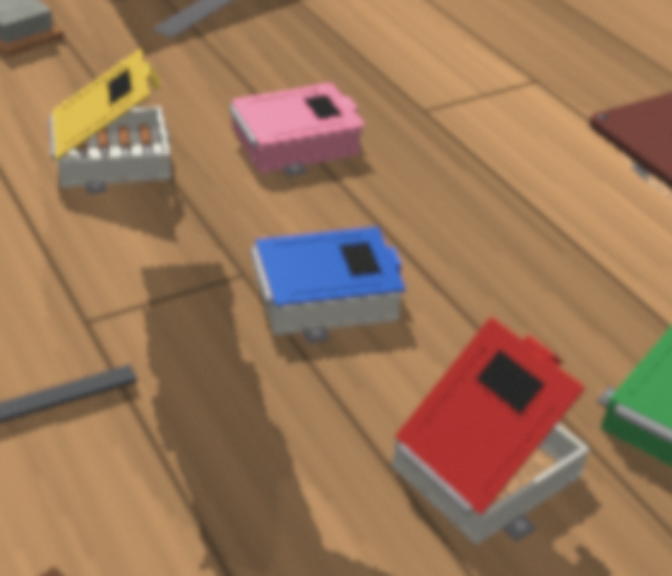

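Blue is shut and level, and red is still open. Now I'll come down over yellow and check the alignment.

```bash
python3 -m handwheel '[[[0.1,0.1,-4,0,0,0,0],[0,0,-2.7,0,0,0,0],[0,0,0,0,0,0,0]]]'
python3 - <<'E'
from h import *
s=read_state();print(s["position"],s["force"])
cv2.imwrite("pics/wrist3.png",read_camera("wrist"));a=read_camera("scene")[60:220,150:330];cv2.imwrite("pics/s3c.png",cv2.resize(a,None,fx=3,fy=3))
E
```

```text
time: 5.55
position: [0.5865, -0.2563, 0.1363]
tool_rot: [0.159, 0.987, 0.003, -0.001]
force: [0.5, 0.1, 0.3]
width: 0.0007
[ 0.5864894  -0.25627359  0.13631363] [0.48541654 0.08816606 0.32580567]
```

View pics/wrist3.png

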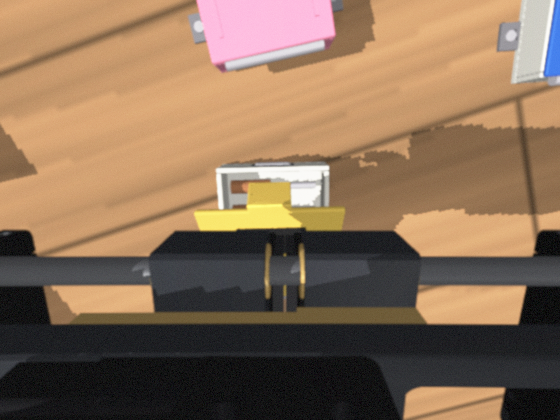

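View pics/s3c.png

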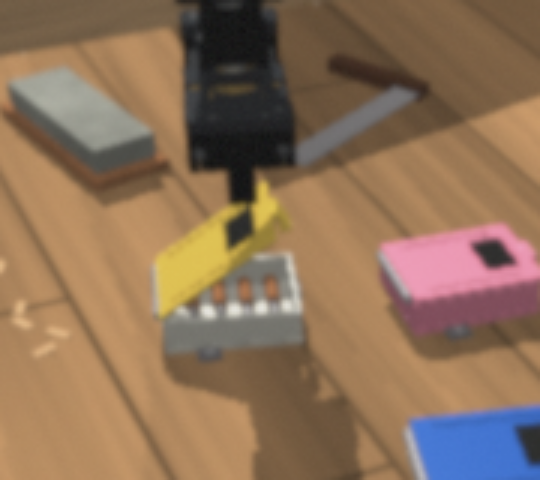

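The fingers are about 9 mm to one side of the lid's centre: tab at column 269, fingers at 285. I'll correct that on the way down.

```bash
python3 -m handwheel '[[[-0.1,-0.8,0,0,0,0,0],[0,0,-1.5,0,0,0,0],[0,0,-1,0,0,0,0],[-0.2,0,-1,0,0,0,0],[-0.3,0.1,-1,0,0,0,0],[-0.3,0.1,-0.8,0,0,0,0],[-0.3,0,-0.6,0,0,0,0]]]'
```

```text
time: 6.52
position: [0.5764, -0.2639, 0.0787]
tool_rot: [0.159, 0.987, 0.002, 0.003]
force: [0.5, 0.0, 0.9]
width: 0.0006
```

```bash
python3 -m handwheel '[[[-0.2,0.1,-0.5,0,0,0,0],[-0.2,0.1,-0.4,0,0,0,0],[0,0,-0.4,0,0,0,0]]]';  python3 -m handwheel '[[[0,0,-0.3,0,0,0,0]]]'; python3 -m handwheel '[[[0,0,-0.2,0,0,0,0]]]'
```

```text
time: 6.9
position: [0.572, -0.262, 0.0658]
tool_rot: [0.159, 0.987, 0.002, 0.003]
force: [-3.1, 1.0, 4.5]
width: 0.0004
time: 7.02
position: [0.5718, -0.2619, 0.0627]
tool_rot: [0.159, 0.987, 0.003, 0.003]
force: [-0.8, 0.1, 1.2]
width: 0.0009
time: 7.15
position: [0.5719, -0.262, 0.062]
tool_rot: [0.159, 0.987, 0.003, 0.003]
force: [-9.2, 5.4, 29.3]
width: 0.0006
```

The force pattern is the same: a rise, a drop at the snap, then the firm stop. I'll retreat, wait a moment and check.

```bash
python3 -m handwheel '[[[0,0,1,0,0,0,0],[0,0,5,0,0,0,0],[0,0,5,0,0,0,0],[0,0,5,0,0,0,0],[0,-5,4,0,0,0,0],[0,-5,0,0,0,0,0],[0,-5,0,0,0,0,0],[0,0,0,0,0,0,0],[0,0,0,0,0,0,0],[0,0,0,0,0,0,0],[0,0,0,0,0,0,0],[0,0,0,0,0,0,0]]]'
python3 - <<'E'
from h import *
for n in("scene","top"): cv2.imwrite(f"pics/{n}4.png",read_camera(n))
S=cv2.imread("pics/scene4.png");T=cv2.imread("pics/top4.png")
B={"blue":((270,160,360,245),(240,175,315,255)),"yellow":((190,110,260,190),(355,140,425,225)),"red":((330,220,430,330),(145,180,215,255))}
for c,(a,b) in B.items():
    try: p=lid("s",S,c,a)[2];q=lid("t",T,c,b)[2];print(c,p,q,tri("scene",p[0],"top",q[0]))
    except Exception as e:print(c,e)
for i in(0,4):
    im=cv2.imread(f"pics/scene{i}.png")[240:300,110:245].astype(int)
    if i==0:a0=im
print("file diff",abs(im-a0).max())
cv2.imwrite("pics/s4c.png",cv2.resize(S[90:340,100:440],None,fx=2.3,fy=2.3))
E
```

```text
time: 8.65
position: [0.5727, -0.4085, 0.2678]
tool_rot: [0.155, 0.988, 0.003, 0.004]
force: [0.0, 0.2, -0.3]
width: 0.0005
blue (array([329.75      , 207.61458333]), np.int32(96)) (array([272.47107438, 229.14876033]), np.int32(121)) (array([0.47759862, 0.02166168, 0.03602857]), np.float64(4.836643746427453e-05))
yellow (array([238.09302326, 152.53488372]), np.int32(43)) (array([388.        , 193.17592593]), np.int32(108)) (array([ 0.5711988 , -0.25957629,  0.03526388]), np.float64(0.0004866679277912103))
red (array([392.03832753, 258.62369338]), np.int32(287)) (array([176.4516129 , 219.84946237]), np.int32(93)) (array([0.49072479, 0.24406895, 0.09145358]), np.float64(0.00012561717437411848))
file diff 63
```

View pics/s4c.png

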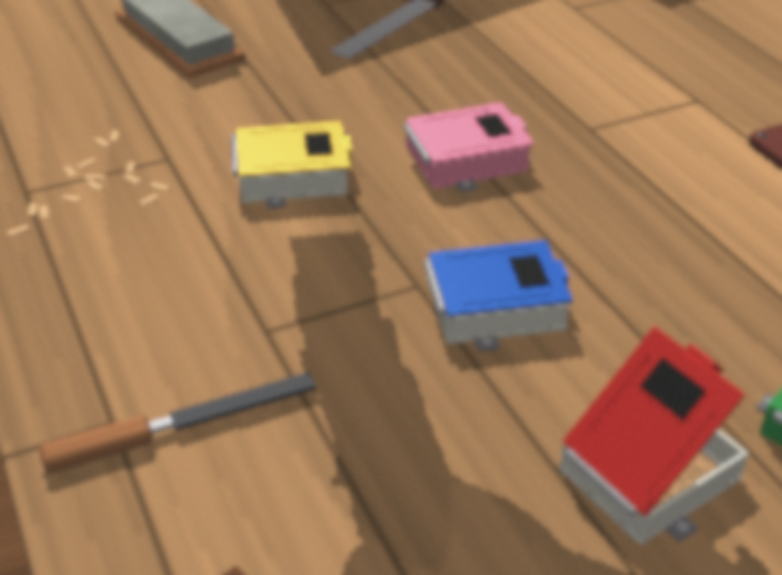

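Blue and yellow are shut, with the pads triangulated at 36 and 35 mm against the 37 mm expected. The red pad has not moved. The file is in the same place; the pixel difference of 63 there is probably the arm's shadow on the blade tip. Handing in.

```bash
python3 -c "
from cell import *
print(job_done())"
```

```text
the job is handed in; nothing more can be done
None
```

I pressed the blue lid shut first, then the yellow one, using the closed fingertips on their pads. I backed the arm well clear before handing in, at about 9 s.

- **Catches:** on both lids the force rose to about 5 N, dropped to about 0–1 N as the catch snapped, then climbed against the firm stop. It peaked at about 45 N on blue and 29 N on yellow, both at the fingertips.
- **Shut and holding:** over a second after release, the pads measured 36 mm (blue) and 35 mm (yellow) above the bench. The expected height is 37 mm, and the difference is within the 2 mm calibration error.
- **Red case:** its lid is still open, with the pad within 0.2 mm of where it started.
- **File:** it looks unmoved in the last picture. My before/after pixel comparison there did not come out clean (a difference of up to 63). I put that down to the arm's shadow touching the blade tip, and did not measure the file's position separately.

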